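Strike a mark on the blue test tile with a two-stage hand stamp

TASK

Take the hand stamp from its wooden stand by its orange knob and stand it squarely on the middle of the blue test tile, the knob's long side along the tile's long side. Press the knob down through the soft first stop to the firm second stop, hold it there about a second without forcing it, then let the knob come all the way up while the stamp still stands on the tile. Finally put the stamp back upright in its stand, leaving the tiles and the cup where they are.

Things in the scene. Friction and masses are not known exactly. Their poses are not given: they have to be found in the camera images.
- stamp: Hand stamp, 116 mm tall, 0.31 kg, upright: grey and black housing 38 x 38 mm, 48 mm high, with a steel collar (22 mm wide, top at 54 mm); above it the orange knob on a 12 mm steel stem. Origin at the centre of its underside, z up, x along the knob's long side. The tile cracks if the stamp bears on it with over 30 N (3 N weight included), so keep the push on the knob under 25 N.
- stamp_grip (a point): Centre of the orange knob, a rounded block 36 mm (stamp's x) x 20 mm (stamp's y) x 26 mm high; 103 mm above the stamp's underside while the knob is up. Grasp it across the 20 mm from above; it comes down by up to 26 mm when pressed, towards the housing, whose top is at 48 mm. The whole stamp can be carried by the knob.
- stamp_knob (a joint): How far the knob is pressed in, m: 0 = up, grows downward. A light spring (1.5 to 4 N) as far as the soft first stop, 4 to 18 mm down (set by a hidden screw, not visible). There the push must jump by 6 N, to 8 to 10 N, to go on; it then rises 1 N per mm to the firm second stop 6 mm below the first, at 15 to 17 N: hard rubber, 7 N per mm. Released, the knob springs fully up.
- stand: Wooden parking stand fixed to the bench, 64 x 64 mm, with a floor 10 mm high and a rim 5 mm wide whose top is 15 mm above the bench; the recess inside is 54 x 54 mm. Origin at the centre of its underside. The stamp starts standing in it.
- tile_blue: The blue glazed test tile, 68 mm (its x) x 45 mm (its y) x 10 mm thick, lying loose on the bench with its blue face up. Origin at the centre of its underside; its top is 10 mm higher.
- tile_brown: A brown glazed test tile of the same size; leave it alone.
- tile_green: A pale green glazed test tile of the same size; leave it alone.
- cup: A white unglazed cup, 68 mm wide and 60 mm tall, origin at the centre of its underside; leave it alone.
Not all that is in view belongs to the job. What is shaped like the tile_blue but yellow is not meant.

How it is judged (in metres and radians):
On the way, in this order (a step that is already met when the one before it is completed fails the run):
1. the stamp stands squarely on the middle of the blue tile (horizontal distance between stamp and tile_blue below 0.007 m and angle between stamp's own z axis and vertical below 0.08 rad and z of stamp in the frame of tile_blue below 0.0125 m and angle between the x axis of stamp and the x axis of tile_blue, either way round below 0.2 rad and contact force between stamp and tile_blue above 1 N), for 0.2 s.
2. the knob is held pressed down to the firm second stop, the stamp still square on the blue tile (horizontal distance between stamp and tile_blue below 0.007 m and angle between stamp's own z axis and vertical below 0.08 rad and z of stamp in the frame of tile_blue below 0.0125 m and angle between the x axis of stamp and the x axis of tile_blue, either way round below 0.2 rad and contact force between stamp and tile_blue above 17.5 N and value of joint stamp_knob above 0.008 m), for 0.4 s.
3. the knob is fully up again while the stamp still stands on the blue tile (all of step 1 and value of joint stamp_knob below 0.002 m), for 0.15 s.
At the end, for the whole second after the job is handed in: The stamp stands upright and at rest on the floor of its stand (within 14 mm of its middle, tilted less than 0.08 rad, not on the rim), with the knob fully up (within 2 mm); the blue tile lies flat within 25 mm of where it was (horizontal distance between stamp and stand below 0.014 m and z of stamp in the frame of stand below 0.0125 m and angle between stamp's own z axis and vertical below 0.08 rad and value of joint stamp_knob below 0.002 m and linear speed of stamp below 0.01 m/s and distance of tile_blue from where it was at the start of the episode below 0.025 m and angle between tile_blue's own z axis and vertical below 0.1 rad); the robot touches nothing.
It fails at once if the stamp bears on the blue tile with more than 30 N (contact force between stamp and tile_blue above 30 N).
It fails at once if the stamp is pressed on another tile (contact force between stamp and tile_brown above 5 N or contact force between stamp and tile_green above 5 N).
It fails at once if another tile or the cup is displaced by more than 15 mm (distance of any of tile_brown, tile_green, cup from where it was at the start of the episode above 0.015 m).
It fails at once if the stamp is knocked over (angle between stamp's own z axis and vertical above 0.6 rad).
It also fails if it takes over 61 s, if anything falls off the work surface, if the arm or the gripper's body presses on something with over 40 N, if the wrist force passes 120 N, or if a joint passes its speed limit or range.

ROBOT

A 6-joint arm with a two-finger parallel gripper is mounted at the origin on a cart in front of the work surface, level with it; the furniture and walls round the work are solid. World frame = base frame: x ahead of the robot, y to its left, z up, the work surface at z = 0. Lengths are in m, angles in degrees, forces in N, time in s.
With the tool pointing down it reaches from about 0.25 to 0.725 m from the base axis. Payload 4 kg.
Tool frame: the origin (TCP) lies at the very end of the fingers, on their centre line; the grasp point (between the pads) lies 19 mm behind it; x points along the fingers, y is the direction in which the jaws open and shut, and the axes are right-handed (so a half turn about x gives the same grasp; the last joint's range is limited). The gripper opens to 85 mm and grips with 20 to 120 N. Pads are 22 mm wide; open, the fingers measure 114 mm over their backs; the gripper's body (76 mm by 85 mm) begins 54 mm behind the grasp point. The pads swing forward as they close: fully open they stand 13 mm farther back than shut.
Start: joints at [66.52, 13.785, 0.286, 76.501, 0, 90], TCP at [0.199, 0.459, 0.196] pointing down, gripper open.
Joint ranges: [-155.79, 155.79], [-60.16, 107.12], [-62.33, 73.08], [-114, 123.19], [-81.49, 82.49], [-180, 180]. Speed limits (degrees/s): [159.86, 159.86, 180, 180, 180, 180].

INTERFACE

Orientations are given as [roll, pitch, yaw] about the fixed x, y, z axes, in that order (R = Rz(yaw) Ry(pitch) Rx(roll)).
In Python, from workcell import * gives the robot as it stands.
- The arm moves only by the tool play_rows, never from a script. Its argument "motion" is a list of rows, each a list of 3 entries, a list of its own where there are three numbers: the shift along the tool's x, y, z in mm, then the turn, a rotation vector about the tool's x, y, z in rad, then the finger opening in mm, from 0 to 85.4. In form: [[[x, y, z], [wx, wy, wz], grip], ...]. A call has 1 to 5 rows; each row shifts and turns the commanded pose from where the row before left it, along the tool's axes as they then stand; what a row does not reach is not made up. A row lasts 1/8 s, in which the tool goes at most 62.5 mm and 10.7 degrees, less where a joint would pass 70% of its speed; a pose out of reach is approached as far as the arm can. A call is refused whole if a number of a shift passes 62.5 or a number of a turn 0.188, either way. A call with a gripper value outside its range is refused whole. The fingers move at their own pace and stop on an object; the grip force is fixed at half the most. Time passes only in rows, so rows that do not move let the fingers close. It gives the time, the measured TCP pose, the force and the opening at its end, in the units of the state.
- get_obs(): the state, without advancing time (a new reading comes with each control period).
- capture(name): name is "scene" or "top" or "wrist"; returns a dict with "img" (420x560x3 uint8, red, green, blue), "z_map" (420x560 float32, m along the optical axis (not along the pixel's ray), 0 where there is no reading), "camera_matrix" (3x3 intrinsics, pixels), "pose" (4x4, takes a point from camera to world coordinates); the wrist camera has in their place "hand_eye" (4x4, takes a point from camera to tool coordinates, whose origin is the TCP and whose axes are the tool frame's). Camera axes: x right, y down, z forward; pixel columns grow to the right and rows downward; lengths in m; the calibration is good to about 2 mm. A picture is of the moment at which its call begins: read the wrist's pose just before it.
- hand_in(): hands the job in, once; it reports no verdict.
Trained networks look in the newest picture that a camera, given by its name, has taken for a name from the list of things; names that differ only in an ending like _2 or _b are one class to them, and where a whole thing is asked for, a point or a joint stands for the part that bears it (a point fixed in the world has none). Each returns a list of dicts, best first, with "score" (0 to 1); they miss things now and then, are a little off and sometimes report something else, mostly with a low value. They report only what shows in the picture. A call takes as long as a camera call. They do not tell look-alikes from the thing itself.
- spot_in(target, camera): "xy" ([column, row] in pixels, amid what is visible of it).
The state is a dict: "t": time; "joint_pos": joint angles; "qvel": joint speeds; "effort": joint torques, N m; "tcp_pos": TCP position; "ee_rot": TCP orientation; "force": force on the tool from outside, world axes, zero at the start; "torque": the same for the moment, N m; "opening": finger opening in m.
Only numpy, scipy, OpenCV 4.12 (cv2) and the standard library are available. Lean on these libraries where they do the work, as an engineer would, in place of code of your own. Each camera call takes 0.05 s, during which the arm holds its last target. There are 200 camera calls.

## Working session

There is one attempt and no reset: what is moved stays moved. The work goes in short steps, Python scripts to look and compute and a tool call to move; the robot and the scene stay as the last step left them, time stands still between calls to the robot, and variables do not carry over. Pictures are saved under pics/ and viewed, about 8 in all and at most 12, crops included, and the job is handed in when it is done.

Besides the shell and the picture viewer there is one more tool, called as name(argument=value, ...), one argument or row to a line, values as JSON. play_rows: Moves the arm, as the interface text tells. Its arguments: {"type":"object","properties":{"motion":{"type":"array"}},"required":["motion"]}

```bash
mkdir -p pics; cat > h.py <<'E'
from workcell import *
import numpy as np, cv2
def cloud(c):
    K=np.array(c["camera_matrix"]); z=c["z_map"]; v,u=np.indices(z.shape)
    P=np.stack([(u-K[0,2])*z/K[0,0],(v-K[1,2])*z/K[1,1],z],-1)
    T=np.array(c["pose"]); W=P@T[:3,:3].T+T[:3,3]; W[z==0]=np.nan
    return W
def save(n,im): cv2.imwrite("pics/"+n,im[:,:,::-1])
E
python3 - <<'E'
from h import *
print(get_obs())
c=capture("top"); d=capture("scene")
save("top.png",c["img"]); save("scene.png",d["img"])
W=cloud(c)
for n in ["stamp","stamp_grip","stand","tile_blue","cup","tile_brown","tile_green"]:
    for r in spot_in(n,"top")[:3]:
        x,y=map(int,r["xy"]); print(n,r["score"],x,y,W[y,x].round(3), c["img"][y,x])
E
```

```text
{'t': 0.0, 'joint_pos': array([6.65203655e+01, 1.38319860e+01, 2.10766677e-01, 7.65050114e+01,
       3.96530663e-04, 8.99992444e+01]), 'qvel': array([ 0.07810655,  0.04390498, -0.10646671, -0.02441428, -0.00158578,
       -0.02032302]), 'effort': array([-2.99512624e-05, -3.72318900e+01,  2.52408957e+01,  1.68992806e-02,
       -4.82521909e-05, -3.31693414e-06]), 'tcp_pos': array([0.19890678, 0.45790519, 0.19469533]), 'ee_rot': array([ -90.18073893,   89.87376864, -113.65961823]), 'force': array([-0.6386088 ,  0.58961964,  0.28868503]), 'torque': array([-0.04545749,  0.01446849,  0.0303184 ]), 'opening': 0.0853727036414354}
stamp 0.84 284 179 [0.622 0.026 0.128] [173 106  62]
stamp_grip 0.69 284 172 [0.637 0.026 0.125] [178 111  66]
stand 0.62 284 172 [0.637 0.026 0.125] [178 111  66]
stand 0.6 282 197 [0.615 0.028 0.011] [142 107  74]
tile_blue 0.97 380 219 [ 0.565 -0.184  0.008] [180 161  82]
tile_blue 0.89 340 263 [nan nan nan] [ 67  77 108]
cup 0.59 169 180 [0.657 0.278 0.006] [120 116 106]
tile_brown 0.59 276 273 [0.45  0.043 0.008] [114  85  61]
tile_green 0.73 397 271 [ 0.452 -0.213  0.012] [136 148 131]
```

View pics/top.png

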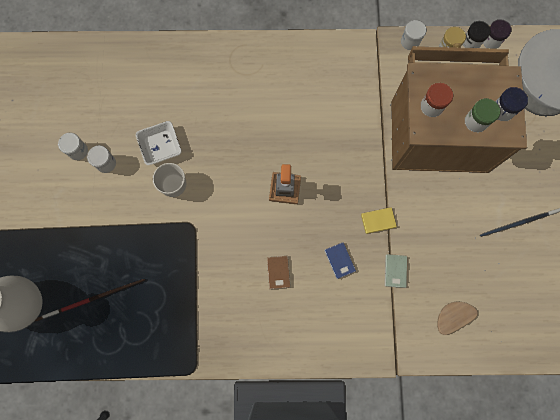

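View pics/scene.png

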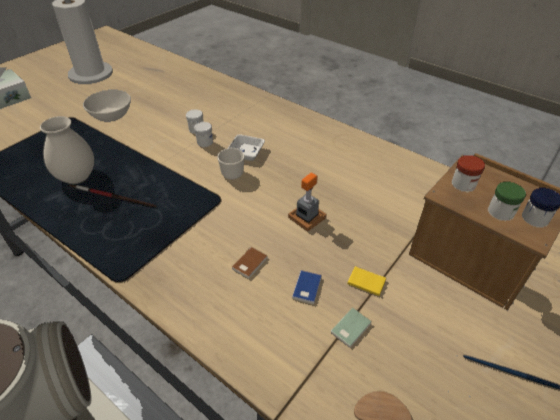

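The top picture shows the orange knob of the stamp at (285,175) on its stand at (285,188), and the blue tile at (340,261). The tile could be confused with yellow (380,220), which scored highest, brown (279,272) or green (397,271). I choose the blue one at (340,261). The orange knob could be confused with the red jar lid at (438,99), which I rule out.

```bash
cat >> h.py <<'E'
from scipy.spatial.transform import Rotation as Ro
def tool():
    o=get_obs(); return np.array(o["tcp_pos"]),Ro.from_euler("xyz",o["ee_rot"],degrees=True)
def Rdown(jaw):  # tool x down, tool y along horizontal angle jaw (deg)
    a=np.radians(jaw); x=np.array([0,0,-1.]); y=np.array([np.cos(a),np.sin(a),0]); return Ro.from_matrix(np.stack([x,y,np.cross(x,y)],1))
def go(p,jaw):   # remaining shift (mm, tool axes) and turn (rad)
    t,R=tool(); print("shift",(R.inv().apply(np.array(p)-t)*1000).round(1),"turn",(R.inv()*Rdown(jaw)).as_rotvec().round(3))
def rect(W,m):
    p=W[m]; p=p[~np.isnan(p).any(1)]; (c,s,a)=cv2.minAreaRect((p[:,:2]*1000).astype(np.float32))
    if s[0]<s[1]: a+=90
    return len(p),np.round(c,1),np.round(s,1),"long-axis deg",round((a+90)%180-90,1),"z",np.percentile(p[:,2],[5,50,95]).round(4)
def masks(im):
    h=cv2.cvtColor(im,cv2.COLOR_RGB2HSV)
    return cv2.inRange(h,(2,140,90),(12,255,255))>0, cv2.inRange(h,(108,110,40),(125,255,255))>0
E
python3 - <<'E'
from h import *
c=capture("top");W=cloud(c);o,b=masks(c["img"])
r=np.zeros_like(o);r[155:215,255:310]=1
print("orange",rect(W,o&r))
r[:]=0;r[235:285,320:365]=1
print("blue",rect(W,b&r),(b&r).sum())
t,R=tool(); print(R.as_matrix().round(3))
K=capture("wrist"); print(np.round(K["hand_eye"],4),np.round(K["camera_matrix"],1))
cr=np.hstack([cv2.resize(c["img"][y:y+60,x:x+60],(400,400),interpolation=cv2.INTER_CUBIC) for x,y in [(255,155),(312,232)]]); save("crop.png",cr)
E
```

```text
orange (167, array([635.2,  22.6]), array([17.8, 33.2]), 'long-axis deg', -1.1, 'z', array([0.1157, 0.1255, 0.1285]))
blue (60, array([476. , -91.9]), array([63.2, 40.4]), 'long-axis deg', 22.6, 'z', array([0.0051, 0.0092, 0.0132])) 61
[[-0.     0.398  0.917]
 [-0.     0.917 -0.398]
 [-1.    -0.    -0.   ]]
[[-0.000e+00 -3.029e-01  9.530e-01 -1.780e-01]
 [ 1.000e+00  1.300e-03  4.000e-04 -4.000e-04]
 [-1.400e-03  9.530e-01  3.029e-01 -7.740e-02]
 [ 0.000e+00  0.000e+00  0.000e+00  1.000e+00]] [[322.3   0.  282.4]
 [  0.  322.3 208.8]
 [  0.    0.    1. ]]
```

View pics/crop.png

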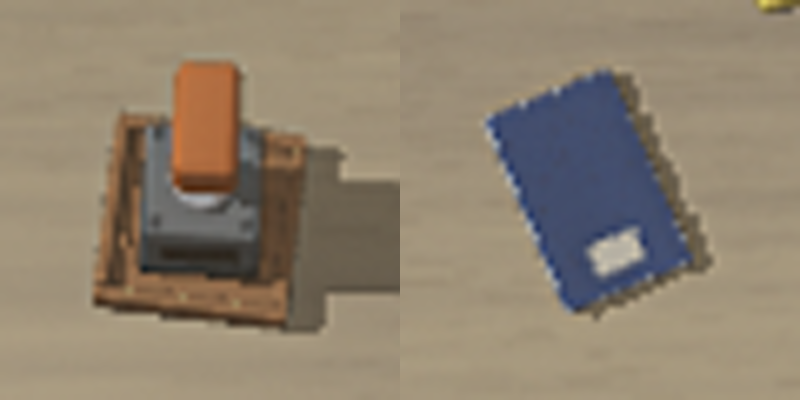

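The crop shows the knob with its long side along world x and the blue tile with its long axis at about +22.6°. Both choices are confirmed. I'll move towards the tile and stamp for a close wrist view.

```bash
python3 - <<'E'
from h import *
go([0.56,-0.02,0.22],90)
E
```

```text
shift [ -24.4 -295.2  521.6] turn [-0.41  0.    0.  ]
```

play_rows(
  motion=[
    [[0, 0, 0], [-0.14, 0, 0], 85],
    [[0, 0, 0], [-0.14, 0, 0], 85],
    [[0, 0, 0], [-0.13, 0, 0], 85],
  ],
)

```text
t: 0.92
tcp_pos: [0.1992, 0.4586, 0.1956]
ee_rot: [76.4, 90.0, 76.7]
force: [1.0, -1.4, -0.1]
opening: 0.0846
```

```bash
python3 - <<'E'
from h import *
go([0.56,-0.02,0.22],90);print(get_obs()["joint_pos"].round(1))
E
```

```text
shift [ -24.4 -480.2  358.6] turn [ 0.005  0.    -0.   ]
[66.5 13.8  0.3 76.5  0.  66.3]
```

play_rows(
  motion=[
    [[-5, -40, 30], [0, 0, 0], 85],
    [[-5, -40, 30], [0, 0, 0], 85],
    [[-5, -40, 30], [0, 0, 0], 85],
    [[-5, -40, 30], [0, 0, 0], 85],
    [[-4, -40, 30], [0, 0, 0], 85],
  ],
)

```text
t: 1.55
tcp_pos: [0.3502, 0.2574, 0.22]
ee_rot: [34.7, 89.9, 34.7]
force: [0.0, 0.4, 0.3]
opening: 0.0851
```

play_rows(
  motion=[
    [[0, -40, 30], [0, 0, 0], 85],
    [[0, -40, 30], [0, 0, 0], 85],
    [[0, -40, 30], [0, 0, 0], 85],
    [[0, -40, 30], [0, 0, 0], 85],
    [[0, -40, 30], [0, 0, 0], 85],
  ],
)

```text
t: 2.17
tcp_pos: [0.5002, 0.0573, 0.2198]
ee_rot: [27.4, 90.0, 27.4]
force: [0.5, 0.4, 0.2]
opening: 0.0849
```

play_rows(
  motion=[
    [[0, -40, 30], [0, 0, 0], 85],
    [[0, -40, 28], [0, 0, 0], 85],
    [[0, 0, 0], [0, 0, 0], 85],
    [[0, 0, 0], [0, 0, 0], 85],
  ],
)

```text
t: 2.68
tcp_pos: [0.5569, -0.0213, 0.2193]
ee_rot: [157.6, 89.9, 157.6]
force: [0.6, 0.1, -0.4]
opening: 0.0851
```

```bash
cat >> h.py <<'E'
def wrist():
    t,R=tool(); c=capture("wrist"); T=np.eye(4); T[:3,:3]=R.as_matrix(); T[:3,3]=t
    c["pose"]=T@np.array(c["hand_eye"]); return c,cloud(c)
E
python3 - <<'E'
from h import *
o=get_obs(); print(o["t"],o["joint_pos"].round(1),o["tcp_pos"].round(4),o["ee_rot"].round(1),o["force"].round(1))
c,W=wrist(); save("w1.png",c["img"]); m,b=masks(c["img"])
print("orange",rect(W,m&(W[...,2]>.08)))
print("orangetop",rect(W,m&(W[...,2]>.12)))
print("blue",rect(W,b))
E
```

```text
2.675 [-2.2 20.  12.3 82.4  0.  -2.2] [ 0.5569 -0.0213  0.2193] [157.6  89.9 157.6] [ 0.6  0.1 -0.4]
orange (36, array([636.7,  20.8]), array([18.6, 34.2]), 'long-axis deg', -2.1, 'z', array([0.1077, 0.1239, 0.1253]))
orangetop (33, array([636.9,  20.8]), array([18.6, 34. ]), 'long-axis deg', -2.1, 'z', array([0.1225, 0.124 , 0.1254]))
blue (2026, array([607.3,  85.5]), array([522.1,  68.6]), 'long-axis deg', 54.3, 'z', array([0.0073, 0.0088, 0.0102]))
```

View pics/w1.png

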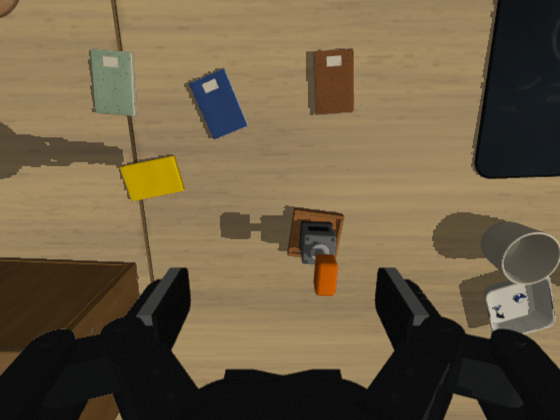

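The wrist view is rotated 180°: knob at (326,275), stand (316,235), blue tile (218,103), yellow look-alike (152,178), brown (333,82), green (113,82). Next I'll refine the positions within regions of interest.

```bash
python3 - <<'E'
from h import *
c,W=wrist(); im=c["img"]; h=cv2.cvtColor(im,cv2.COLOR_RGB2HSV)
def roi(x0,x1,y0,y1):
    r=np.zeros(im.shape[:2],bool); r[y0:y1,x0:x1]=1; return r
k=roi(305,350,245,305)&(h[...,1]>180)&(h[...,0]<20)
print("knob top",rect(W,k&(W[...,2]>.115)))
b=roi(175,260,60,145)&(h[...,0]>105)&(h[...,0]<130)&(h[...,1]>100)
print("blue",rect(W,b&(W[...,2]>.004)))
s=roi(280,350,200,275)&(W[...,2]>.006)&(W[...,2]<.022)&(h[...,1]>70)
print("stand",rect(W,s))
hs=roi(290,350,215,280)&(W[...,2]>.05)&(W[...,2]<.066)&(h[...,1]<90)
print("housing top",rect(W,hs))
print("bench z",np.nanmedian(W[150:180,210:280,2]))
E
```

```text
knob top (749, array([636.4,  20.4]), array([19.9, 35.1]), 'long-axis deg', -3.4, 'z', array([0.1182, 0.125 , 0.1263]))
blue (2016, array([477.2, -95.4]), array([65.5, 42.3]), 'long-axis deg', 21.7, 'z', array([0.0075, 0.0088, 0.0102]))
stand (1142, array([637. ,  20.7]), array([64.3, 64.3]), 'long-axis deg', -7.5, 'z', array([0.0083, 0.0126, 0.0156]))
housing top (778, array([636.5,  20.7]), array([37.9, 37.9]), 'long-axis deg', -2.6, 'z', array([0.0531, 0.0574, 0.0641]))
bench z -0.0007013490019467383
```

```bash
python3 - <<'E'
from h import *
go([.6365,.0205,.160],87)
E
```

```text
shift [59.7 40.8 79.8] turn [ 0.054 -0.    -0.   ]
```

play_rows(
  motion=[
    [[0, 20, 40], [0, 0, 0], 85],
    [[0, 21, 40], [0, 0, 0], 85],
    [[30, 0, 0], [0.05, 0, 0], 85],
    [[29, 0, 0], [0, 0, 0], 85],
    [[0, 0, 0], [0, 0, 0], 85],
  ],
)

```text
t: 3.4
tcp_pos: [0.6348, 0.0211, 0.1581]
ee_rot: [-176.2, 89.7, -178.9]
force: [0.6, 0.3, -0.1]
opening: 0.0849
```

```bash
python3 - <<'E'
from h import *
c,W=wrist(); im=c["img"]; h=cv2.cvtColor(im,cv2.COLOR_RGB2HSV); save("w2.png",im)
k=(h[...,1]>180)&(h[...,0]<20)&(abs(W[...,0]-.636)<.04)&(abs(W[...,1]-.02)<.03)&(W[...,2]>.118)
print("knob top",rect(W,k)); go([.6365,.0205,.095],87)
E
```

```text
knob top (1318, array([636.9,  20.7]), array([19.2, 35.4]), 'long-axis deg', -3.3, 'z', array([0.1222, 0.1253, 0.1265]))
shift [65.3 -0.3  0.6] turn [ 0.004 -0.002  0.   ]
```

View pics/w2.png

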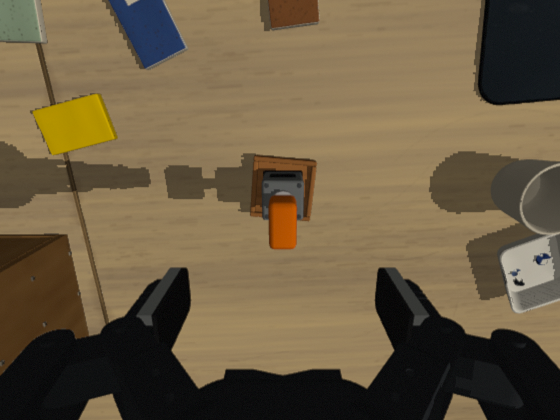

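The knob at (283,222) is centred between the jaws and aligned. I'll descend and close.

play_rows(
  motion=[
    [[30, -0.5, 1], [0, 0, 0], 85],
    [[30, 0, 0], [0, 0, 0], 85],
    [[4, 0, 0], [0, 0, 0], 85],
    [[0, 0, 0], [0, 0, 0], 60],
  ],
)

```text
t: 3.95
tcp_pos: [0.6392, 0.0194, 0.0986]
ee_rot: [4.7, 89.9, 1.9]
force: [0.3, -0.3, 0.5]
opening: 0.0693
```

play_rows(
  motion=[
    [[0, 0, 0], [0, 0, 0], 35],
    [[0, 0, 0], [0, 0, 0], 24],
    [[0, 0, 0], [0, 0, 0], 10],
    [[0, 0, 0], [0, 0, 0], 10],
    [[0, 0, 0], [0, 0, 0], 10],
  ],
)

```text
t: 4.58
tcp_pos: [0.6382, 0.0191, 0.0966]
ee_rot: [-172.1, 90.0, -175.0]
force: [0.2, -0.1, -0.8]
opening: 0.0098
```

```bash
python3 - <<'E'
from h import *
o=get_obs(); print(o["t"],o["tcp_pos"].round(4),o["force"].round(2),o["opening"]); go([.6369,.0207,.095],87)
E
```

```text
4.575 [0.6382 0.0191 0.0966] [ 0.17 -0.14 -0.79] 0.00975764674083571
shift [ 1.6  1.5 -1.4] turn [ 0.003 -0.     0.   ]
```

```bash
python3 - <<'E'
from h import *
c,W=wrist(); im=c["img"]; save("w3.png",im)
h=cv2.cvtColor(im,cv2.COLOR_RGB2HSV)
k=(h[...,1]>180)&(h[...,0]<20)&(abs(W[...,0]-.636)<.05)&(abs(W[...,1]-.02)<.05)
print(rect(W,k))
d=capture("scene"); save("s3.png",cv2.resize(d["img"][130:250,240:400],(800,600)))
E
```

```text
(2176, array([634.5,  19.3]), array([58.9, 58.7]), 'long-axis deg', 80.9, 'z', array([0.1082, 0.1251, 0.1267]))
```

View pics/w3.png

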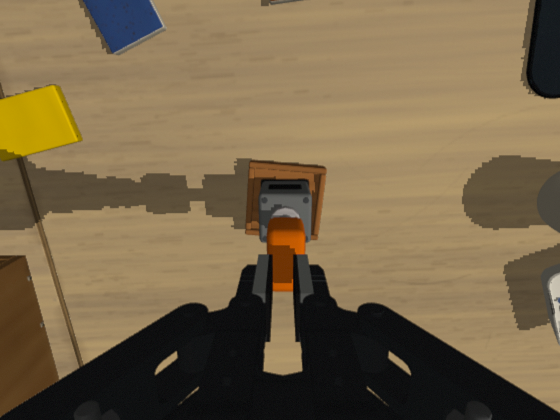

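View pics/s3.png

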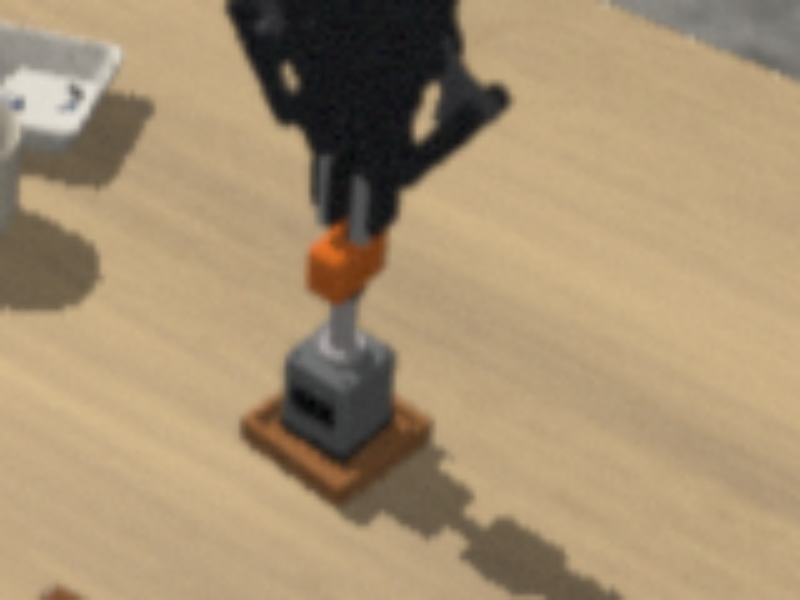

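```bash
python3 - <<'E'
from h import *
o=get_obs();print(o["opening"],o["tcp_pos"].round(4),o["force"].round(2))
c,W=wrist(); t,R=tool(); 
for r in (245,262,275,286,296):
    print(r)
    for u in range(240,330,5): 
        w=W[r,u]; q=R.inv().apply(w-t)*1000; print(u,c["img"][r,u],q.round(0),end="; ")
    print()
cv2.imwrite("pics/w4.png",cv2.resize(c["img"][200:320,210:370,::-1],(800,600),interpolation=cv2.INTER_CUBIC))
E
```

```text
0.010083766774099385 [0.6382 0.0191 0.0965] [-0.86  0.29  0.46]
245
240 [162 137  99] [ 97. -40.  45.]; 245 [160 137  98] [ 97. -35.  45.]; 250 [163 139  99] [ 98. -30.  46.]; 255 [163 139 100] [ 96. -26.  45.]; 260 [163 139 100] [ 97. -21.  45.]; 265 [162 137  99] [ 96. -16.  45.]; 270 [107  50   6] [-28.  -7. -11.]; 275 [140  65   6] [-28.  -4. -11.]; 280 [140  65   3] [-29.  -2. -11.]; 285 [141  65   1] [-30.   1. -12.]; 290 [192  90   0] [-28.   3. -11.]; 295 [196  91   3] [-30.   6. -12.]; 300 [204  94   2] [-28.   9. -11.]; 305 [155 106  63] [96. 21. 45.]; 310 [153 130  93] [97. 25. 45.]; 315 [152 130  93] [97. 30. 45.]; 320 [153 130  93] [97. 35. 45.]; 325 [154 130  93] [96. 39. 45.]; 
262
240 [159 136  98] [ 97. -40.  63.]; 245 [160 136  97] [ 97. -36.  63.]; 250 [159 134  97] [ 98. -31.  63.]; 255 [160 136  97] [ 97. -26.  63.]; 260 [61 61 57] [-47. -10. -11.]; 265 [60 62 59] [-48.  -8. -12.]; 270 [ 9 11 10] [-48.  -6. -11.]; 275 [112  51   5] [-29.  -4.  -2.]; 280 [111  50   0] [-29.  -2.  -1.]; 285 [112  53   2] [-29.   1.  -2.]; 290 [112  52   7] [-29.   4.  -2.]; 295 [11
[... 1350 characters left out ...]
4 14 14] [-61.  13.  -7.]; 320 [11 13 12] [-61.  15.  -7.]; 325 [13 14 16] [-61.  17.  -7.]; 
296
240 [15 14 16] [-77. -16. -12.]; 245 [16 17 16] [-79. -14. -14.]; 250 [14 13 14] [-79. -12. -14.]; 255 [12 13 14] [-76. -10. -12.]; 260 [62 62 60] [-72.  -9.  -9.]; 265 [46 46 44] [-73.  -7. -10.]; 270 [10 10 10] [-66.  -5.  -5.]; 275 [155 132  97] [ 97.  -7. 100.]; 280 [153 131  96] [ 97.  -3. 100.]; 285 [154 131  95] [97.  2. 99.]; 290 [154 131  96] [ 98.   7. 100.]; 295 [11  9 11] [-66.   5.  -5.]; 300 [55 55 52] [-72.   6.  -9.]; 305 [57 57 56] [-72.   8. -10.]; 310 [12 13 14] [-76.  10. -12.]; 315 [14 13 15] [-78.  11. -13.]; 320 [12 13 13] [-78.  13. -14.]; 325 [13 15 17] [-76.  15. -12.];
```

View pics/w4.png

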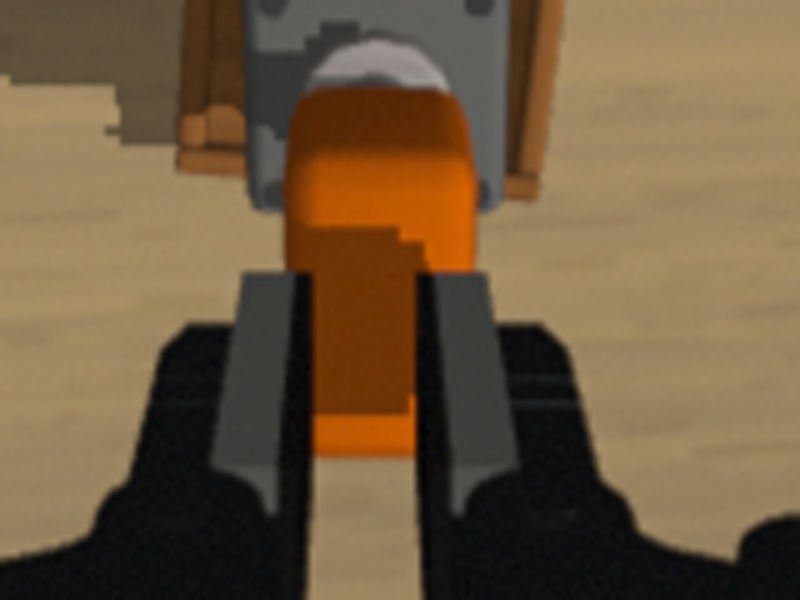

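The close-up shows the shut fingertips at (283,255), about 39 mm behind the reported TCP and about 10 mm above the knob's top. They closed on air, and nothing was touched. The real fingertips therefore sit well behind the stated TCP, so I'll reopen and go about 38 mm deeper.

play_rows(
  motion=[
    [[0, 1, -1.5], [0, 0, 0], 50],
    [[0, 0, 0], [0, 0, 0], 50],
    [[0, 0, 0], [0, 0, 0], 50],
    [[15, 0, 0], [0, 0, 0], 50],
    [[10, 0, 0], [0, 0, 0], 50],
  ],
)

```text
t: 5.35
tcp_pos: [0.636, 0.0202, 0.0699]
ee_rot: [-174.2, 89.9, -177.0]
force: [-0.0, 0.1, -0.9]
opening: 0.0501
```

play_rows(
  motion=[
    [[8, 0, 0], [0, 0, 0], 50],
    [[4, 0, 0], [0, 0, 0], 50],
    [[0, 0, 0], [0, 0, 0], 30],
    [[0, 0, 0], [0, 0, 0], 24],
  ],
)

```text
t: 5.85
tcp_pos: [0.6372, 0.0202, 0.06]
ee_rot: [5.3, 90.0, 2.4]
force: [-0.2, -0.4, 1.0]
opening: 0.0242
```

play_rows(
  motion=[
    [[0, 0, 0], [0, 0, 0], 10],
    [[0, 0, 0], [0, 0, 0], 5],
    [[0, 0, 0], [0, 0, 0], 5],
  ],
)

```text
t: 6.22
tcp_pos: [0.6372, 0.0204, 0.0601]
ee_rot: [19.0, 89.9, 16.1]
force: [1.0, 0.3, 1.9]
opening: 0.0191
```

```bash
python3 - <<'E'
from h import *
o=get_obs(); print(o["t"],o["tcp_pos"].round(4),o["force"].round(2),o["torque"].round(2),o["opening"])
c,W=wrist(); t,R=tool(); save("w5.png",c["img"])
for r in (240,250,260,270,280): print(r,[ (tuple(int(v) for v in c["img"][r,u]),(R.inv().apply(W[r,u]-t)*1000).round(0).tolist()) for u in (262,283,305)])
E
```

```text
6.225 [0.6372 0.0204 0.0601] [0.99 0.3  1.85] [ 0.14 -0.07 -0.04] 0.019138804887235263
240 [((58, 57, 56), [3.0, -13.0, -0.0]), ((67, 65, 63), [-11.0, -0.0, -6.0]), ((97, 97, 94), [3.0, 13.0, -0.0])]
250 [((66, 51, 42), [3.0, -13.0, 7.0]), ((89, 40, 6), [-48.0, -0.0, -17.0]), ((97, 97, 95), [2.0, 13.0, 6.0])]
260 [((86, 40, 4), [-56.0, -9.0, -16.0]), ((93, 45, 4), [-58.0, -0.0, -17.0]), ((132, 61, 8), [-52.0, 9.0, -14.0])]
270 [((112, 53, 6), [-63.0, -8.0, -16.0]), ((131, 61, 8), [-64.0, -0.0, -16.0]), ((170, 78, 0), [-63.0, 9.0, -15.0])]
280 [((106, 50, 4), [-64.0, -9.0, -12.0]), ((114, 53, 3), [-66.0, -0.0, -13.0]), ((98, 47, 6), [-63.0, 9.0, -11.0])]
```

The fingers stopped at 19 mm on the 20 mm knob, so it is gripped. I'll lift and carry it.

play_rows(
  motion=[
    [[-10, 0, 0], [0, 0, 0], 5],
    [[-20, 0, 0], [0, 0, 0], 5],
    [[-20, 0, 0], [0, 0, 0], 5],
    [[0, 0, 0], [0, 0, 0], 5],
  ],
)

```text
t: 6.78
tcp_pos: [0.638, 0.02, 0.1113]
ee_rot: [-1.0, 89.8, -3.8]
force: [0.8, 0.4, -2.5]
opening: 0.019
```

```bash
python3 - <<'E'
from h import *
o=get_obs(); print(o["t"],o["tcp_pos"].round(4),o["force"].round(2),o["torque"].round(2),o["opening"])
go([.4772,-.0954,.110],87+25)
E
```

```text
6.775 [0.638  0.02   0.1113] [ 0.77  0.43 -2.51] [-0.01 -0.04 -0.05] 0.01897480996827108
shift [   0.8 -123.3 -154.8] turn [-0.434  0.003  0.001]
```

Lifted: force z is about −2.5 N and the opening is unchanged. Now I'll move over the tile.

play_rows(
  motion=[
    [[0, -24, -31], [0, 0, 0], 5],
    [[0, -25, -31], [0, 0, 0], 5],
    [[0, -25, -31], [0, 0, 0], 5],
    [[0, -25, -31], [0, 0, 0], 5],
    [[0, -24, -31], [0, 0, 0], 5],
  ],
)

```text
t: 7.4
tcp_pos: [0.4737, -0.0955, 0.1085]
ee_rot: [-177.5, 89.9, 179.6]
force: [0.4, -0.0, -2.5]
opening: 0.0191
```

play_rows(
  motion=[
    [[0, 0, 0], [-0.145, 0, 0], 5],
    [[0, 0, 0], [-0.145, 0, 0], 5],
    [[0, 0, 0], [-0.144, 0, 0], 5],
    [[15, 0, 0], [0, 0, 0], 5],
    [[0, 0, 0], [0, 0, 0], 5],
  ],
)

```text
t: 8.02
tcp_pos: [0.4737, -0.0945, 0.0922]
ee_rot: [148.0, 89.7, 169.9]
force: [0.4, -0.8, -2.7]
opening: 0.0192
```

```bash
cat >> h.py <<'E'
def near(W,c,r,zl,zh): return (np.hypot(W[...,0]-c[0],W[...,1]-c[1])<r)&(W[...,2]>zl)&(W[...,2]<zh)
E
python3 - <<'E'
from h import *
o=get_obs(); print(o["t"],o["tcp_pos"].round(4),o["force"].round(2),o["opening"])
go([.4772,-.0954,.095],87+25)
c,W=wrist(); im=c["img"]; save("w6.png",im); h=cv2.cvtColor(im,cv2.COLOR_RGB2HSV)
b=near(W,(.4772,-.0954),.06,.003,.016)&(h[...,0]>100)&(h[...,0]<130)&(h[...,1]>90)
print("blue",rect(W,b))
hs=near(W,(.4772,-.0954),.05,.045,.105)&(h[...,1]<90)
p=W[hs]; print("housing",rect(W,hs), rect(W,hs&(W[...,2]>.08)))
c=capture("top"); save("t6.png",cv2.resize(c["img"][220:300,290:390],(750,600),interpolation=cv2.INTER_CUBIC))
E
```

```text
8.025 [ 0.4737 -0.0945  0.0922] [ 0.36 -0.8  -2.69] 0.019226863183804746
shift [-2.8 -2.1  2.9] turn [-0.002 -0.004 -0.003]
blue (854, array([ 456.6, -103.3]), array([20.6, 42.7]), 'long-axis deg', -68.1, 'z', array([0.0077, 0.0089, 0.0101]))
housing (3319, array([468.6, -96.9]), array([30.1, 39.4]), 'long-axis deg', -68.6, 'z', array([0.052 , 0.0892, 0.0962])) (2523, array([469.1, -96.4]), array([29., 38.]), 'long-axis deg', -68.4, 'z', array([0.0845, 0.0896, 0.0965]))
```

View pics/w6.png

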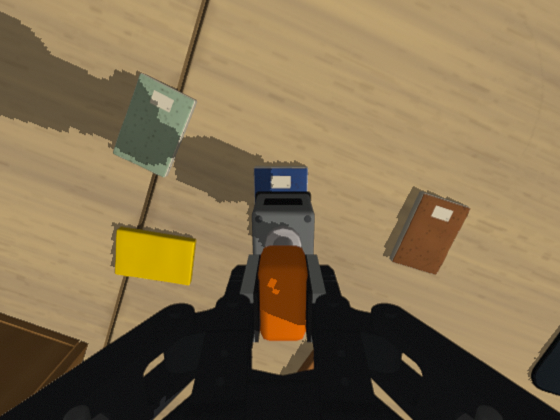

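The wrist view shows the housing at (283,230) over the blue tile (280,182), aligned in yaw. It needs about −2 mm in tool y and +3 mm in tool z. I'll correct that and descend.

play_rows(
  motion=[
    [[0, -2, 3.2], [0, 0, 0], 5],
    [[14, 0, 0], [0, 0, 0], 5],
    [[9, 0, 0], [0, 0, 0], 5],
    [[4, 0, 0], [0, 0, 0], 5],
    [[0, 0, 0], [0, 0, 0], 5],
  ],
)

```text
t: 8.75
tcp_pos: [0.4791, -0.0955, 0.0671]
ee_rot: [147.6, 89.9, 169.6]
force: [0.6, 0.2, -4.1]
opening: 0.0191
```

```bash
cat > chk.py <<'E'
from h import *
o=get_obs(); print(o["t"],o["tcp_pos"].round(4),o["force"].round(2),o["opening"])
go([.4772,-.0954,.060],87+25)
c,W=wrist(); im=c["img"]; h=cv2.cvtColor(im,cv2.COLOR_RGB2HSV)
R=Ro.from_euler("z",-21.8,degrees=True).as_matrix(); V=W@R.T*1000
b=near(W,(.4772,-.0954),.06,.003,.018)&(h[...,0]>100)&(h[...,0]<130)&(h[...,1]>90)
z=np.nanmax(W[near(W,(.47,-.098),.03,.04,.09)&(h[...,1]<90)][:,2])
hs=near(W,(.4772,-.0954),.045,.030,.075)&(h[...,1]<90)
for n,m in (("tile",b),("housing",hs)):
    p=V[m]; print(n,m.sum(),"u",np.percentile(p[:,0],[1,99]).round(1),"n",np.percentile(p[:,1],[1,99]).round(1),"z",np.percentile(p[:,2],[5,50,95]).round(1),rect(W,m)[4])
E
python3 chk.py
```

```text
8.75 [ 0.4791 -0.0955  0.0671] [ 0.61  0.25 -4.12] 0.019098174674231985
shift [ 7.1  0.8 -1.7] turn [ 0.    -0.001 -0.001]
tile 1017 u [374.9 398.3] n [-286.7 -244.3] z [ 7.8  9.  10.1] -68.4
housing 3033 u [389.4 416.8] n [-285.1 -248.2] z [38.9 64.1 70.7] -68.1
```

play_rows(
  motion=[
    [[3, 0.8, -0.8], [0, 0, 0], 5],
    [[1, 0, 0], [0, 0, 0], 5],
    [[0, 0, 0], [0, 0, 0], 5],
  ],
)

```text
t: 9.18
tcp_pos: [0.4786, -0.0951, 0.0636]
ee_rot: [-31.1, 90.0, -9.1]
force: [-0.2, 0.1, -3.4]
opening: 0.0191
```

play_rows(
  motion=[
    [[1, 0, 0], [0, 0, 0], 5],
    [[0, 0, 0], [0, 0, 0], 5],
  ],
)

```text
t: 9.43
tcp_pos: [0.4786, -0.0951, 0.0626]
ee_rot: [-62.6, 90.0, -40.6]
force: [0.6, 0.4, -3.3]
opening: 0.0191
```

play_rows(
  motion=[
    [[1, 0, 0], [0, 0, 0], 5],
    [[0, 0, 0], [0, 0, 0], 5],
  ],
)

```text
t: 9.68
tcp_pos: [0.4785, -0.0951, 0.0615]
ee_rot: [143.6, 90.0, 165.6]
force: [0.6, 0.7, -3.0]
opening: 0.0192
```

play_rows(
  motion=[
    [[1, 0, 0], [0, 0, 0], 5],
    [[0, 0, 0], [0, 0, 0], 5],
  ],
)

```text
t: 9.93
tcp_pos: [0.4785, -0.0951, 0.0605]
ee_rot: [149.2, 90.0, 171.2]
force: [0.2, 0.3, -3.1]
opening: 0.0189
```

play_rows(
  motion=[
    [[1, 0, 0], [0, 0, 0], 5],
    [[0, 0, 0], [0, 0, 0], 5],
  ],
)

```text
t: 10.18
tcp_pos: [0.4787, -0.0951, 0.06]
ee_rot: [-22.0, 90.0, 0.0]
force: [-1.4, 1.5, -0.3]
opening: 0.0192
```

play_rows(
  motion=[
    [[1, 0, 0], [0, 0, 0], 5],
    [[0, 0, 0], [0, 0, 0], 5],
    [[0, 0, 0], [0, 0, 0], 5],
  ],
)

```text
t: 10.55
tcp_pos: [0.4787, -0.0952, 0.0588]
ee_rot: [-29.3, 90.0, -7.3]
force: [-0.2, 0.4, 1.9]
opening: 0.0196
```

```bash
python3 chk.py; python3 chk.py
```

```text
10.55 [ 0.4787 -0.0952  0.0588] [-0.21  0.43  1.86] 0.019649441365024597
shift [-1.2  0.4 -1.5] turn [0. 0. 0.]
tile 1002 u [374.8 396.1] n [-286.5 -244.4] z [ 7.9  9.  12. ] -70.0
housing 3020 u [389.2 415.9] n [-284.6 -247.7] z [36.7 57.1 64.1] -68.2
10.6 [ 0.4787 -0.0951  0.0588] [-0.73  0.96  1.83] 0.019118758026697755
shift [-1.2  0.3 -1.5] turn [0. 0. 0.]
tile 1006 u [374.8 396. ] n [-286.6 -244.3] z [ 7.8  9.  11.9] -69.7
housing 2998 u [389.2 416.2] n [-284.6 -247.7] z [36.7 57.1 64.1] -68.2
```

The stamp stands centred on the tile, offset by less than 1 mm, with a light 1.9 N push. Now I'll press gradually and watch the force.

play_rows(
  motion=[
    [[1, 0, 0], [0, 0, 0], 5],
    [[1, 0, 0], [0, 0, 0], 5],
    [[1, 0, 0], [0, 0, 0], 5],
    [[0, 0, 0], [0, 0, 0], 5],
  ],
)

```text
t: 11.15
tcp_pos: [0.4787, -0.0951, 0.0556]
ee_rot: [-42.8, 90.0, -20.7]
force: [-1.4, -0.0, 2.4]
opening: 0.019
```

play_rows(
  motion=[
    [[1, 0, 0], [0, 0, 0], 5],
    [[1, 0, 0], [0, 0, 0], 5],
    [[1, 0, 0], [0, 0, 0], 5],
    [[0, 0, 0], [0, 0, 0], 5],
  ],
)

```text
t: 11.65
tcp_pos: [0.4787, -0.0952, 0.0531]
ee_rot: [-28.8, 90.0, -6.8]
force: [-1.1, 0.5, 6.6]
opening: 0.0192
```

play_rows(
  motion=[
    [[1, 0, 0], [0, 0, 0], 5],
    [[0, 0, 0], [0, 0, 0], 5],
  ],
)

```text
t: 11.9
tcp_pos: [0.4788, -0.0951, 0.0525]
ee_rot: [-27.0, 90.0, -5.0]
force: [-2.7, 1.2, 8.6]
opening: 0.019
```

play_rows(
  motion=[
    [[1, 0, 0], [0, 0, 0], 5],
    [[1, 0, 0], [0, 0, 0], 5],
    [[0, 0, 0], [0, 0, 0], 5],
  ],
)

```text
t: 12.28
tcp_pos: [0.4788, -0.0951, 0.0508]
ee_rot: [-28.4, 89.9, -6.4]
force: [-2.9, 0.8, 10.9]
opening: 0.0191
```

play_rows(
  motion=[
    [[1, 0, 0], [0, 0, 0], 5],
    [[1, 0, 0], [0, 0, 0], 5],
    [[0, 0, 0], [0, 0, 0], 5],
  ],
)

```text
t: 12.65
tcp_pos: [0.4789, -0.0951, 0.0491]
ee_rot: [-27.2, 89.9, -5.2]
force: [-3.3, 0.9, 12.7]
opening: 0.0188
```

play_rows(
  motion=[
    [[1, 0, 0], [0, 0, 0], 5],
    [[0, 0, 0], [0, 0, 0], 5],
  ],
)

```text
t: 12.9
tcp_pos: [0.4789, -0.0951, 0.0482]
ee_rot: [-28.1, 89.9, -6.1]
force: [-4.6, 1.0, 14.4]
opening: 0.0191
```

play_rows(
  motion=[
    [[1, 0, 0], [0, 0, 0], 5],
    [[0, 0, 0], [0, 0, 0], 5],
  ],
)

```text
t: 13.15
tcp_pos: [0.4789, -0.0951, 0.0474]
ee_rot: [-27.8, 89.9, -5.8]
force: [-4.5, 1.9, 13.7]
opening: 0.019
```

play_rows(
  motion=[
    [[0.5, 0, 0], [0, 0, 0], 5],
    [[0, 0, 0], [0, 0, 0], 5],
  ],
)

```text
t: 13.4
tcp_pos: [0.4789, -0.0951, 0.047]
ee_rot: [-28.2, 89.9, -6.2]
force: [-4.4, 0.9, 14.3]
opening: 0.019
```

play_rows(
  motion=[
    [[0.5, 0, -0.3], [0, 0, 0], 5],
    [[0, 0, 0], [0, 0, 0], 5],
  ],
)

```text
t: 13.65
tcp_pos: [0.4789, -0.0951, 0.0468]
ee_rot: [-20.1, 89.9, 1.9]
force: [-5.1, 2.0, 17.6]
opening: 0.0186
```

play_rows(
  motion=[
    [[0.5, 0, 0], [0, 0, 0], 5],
    [[0, 0, 0], [0, 0, 0], 5],
  ],
)

```text
t: 13.9
tcp_pos: [0.4789, -0.0951, 0.0465]
ee_rot: [-20.8, 89.9, 1.2]
force: [-5.0, 1.1, 18.3]
opening: 0.0193
```

```bash
python3 chk.py; python3 -c "
from h import *
for i in range(4):
    capture('top'); print(get_obs()['force'].round(2))"
```

```text
13.9 [ 0.4789 -0.0951  0.0465] [-5.01  1.13 18.25] 0.019287172298128957
shift [-13.5   0.4  -1.7] turn [0.    0.002 0.001]
tile 1112 u [374.8 396.7] n [-286.8 -244.3] z [ 7.9  9.  10.2] -69.4
housing 2883 u [389.1 410.7] n [-284.6 -247.8] z [35.3 56.9 62.8] -67.5
[-5.11  2.33 17.9 ]
[-5.4   2.29 17.96]
[-5.12  1.94 18.22]
[-5.46  2.38 18.4 ]
```

Firm stop reached: the push is about 18 N, so about 21 N on the tile, and the stamp hasn't moved. I'll hold there and then release slowly.

play_rows(
  motion=[
    [[0, 0, 0], [0, 0, 0], 5],
    [[0, 0, 0], [0, 0, 0], 5],
    [[0, 0, 0], [0, 0, 0], 5],
    [[0, 0, 0], [0, 0, 0], 5],
  ],
)

```text
t: 14.65
tcp_pos: [0.4789, -0.0951, 0.0465]
ee_rot: [-20.7, 89.9, 1.3]
force: [-5.6, 1.4, 17.9]
opening: 0.0189
```

play_rows(
  motion=[
    [[-2, 0, 0], [0, 0, 0], 5],
    [[-2, 0, 0], [0, 0, 0], 5],
    [[-2, 0, 0], [0, 0, 0], 5],
    [[-2, 0, 0], [0, 0, 0], 5],
    [[0, 0, 0], [0, 0, 0], 5],
  ],
)

```text
t: 15.28
tcp_pos: [0.4787, -0.0952, 0.053]
ee_rot: [-17.5, 89.9, 4.5]
force: [-3.1, 1.1, 8.2]
opening: 0.0188
```

play_rows(
  motion=[
    [[-1.5, 0, 0], [0, 0, 0], 5],
    [[-1.5, 0, 0], [0, 0, 0], 5],
    [[0, 0, 0], [0, 0, 0], 5],
    [[0, 0, 0], [0, 0, 0], 5],
  ],
)

```text
t: 15.78
tcp_pos: [0.4786, -0.0952, 0.055]
ee_rot: [-7.3, 90.0, 14.7]
force: [0.2, 1.1, 1.5]
opening: 0.0188
```

play_rows(
  motion=[
    [[-1.5, 0, 0], [0, 0, 0], 5],
    [[-1.5, 0, 0], [0, 0, 0], 5],
    [[-0.5, 0, 0], [0, 0, 0], 5],
    [[0, 0, 0], [0, 0, 0], 5],
  ],
)

```text
t: 16.27
tcp_pos: [0.4785, -0.0952, 0.0587]
ee_rot: [-18.9, 90.0, 3.1]
force: [1.7, 1.3, -0.4]
opening: 0.019
```

play_rows(
  motion=[
    [[-0.8, 0, 0], [0, 0, 0], 5],
    [[0, 0, 0], [0, 0, 0], 5],
    [[0, 0, 0], [0, 0, 0], 5],
  ],
)

```text
t: 16.65
tcp_pos: [0.4785, -0.0952, 0.0595]
ee_rot: [-17.6, 90.0, 4.4]
force: [1.4, 1.5, 1.4]
opening: 0.0189
```

```bash
python3 -c "
from h import *
f=[]
for i in range(5):
    capture('top'); f.append(get_obs()['force'])
print(np.round(f,2)[:,2],np.mean(f,0))"; python3 chk.py
```

```text
[1.61 0.72 0.99 1.05 2.42] [1.46993337 0.96265839 1.35908805]
16.9 [ 0.4785 -0.0953  0.0594] [2.09 1.39 2.42] 0.019430860984889352
shift [-0.6  0.4 -1.2] turn [0. 0. 0.]
tile 991 u [375.1 395.9] n [-286.5 -244.3] z [ 7.9  9.  10.2] -69.0
housing 2991 u [389.1 416. ] n [-284.6 -247.7] z [36.7 57.2 64.2] -67.4
```

play_rows(
  motion=[
    [[-0.3, 0, 0], [0, 0, 0], 5],
    [[0, 0, 0], [0, 0, 0], 5],
    [[0, 0, 0], [0, 0, 0], 5],
  ],
)

```text
t: 17.32
tcp_pos: [0.4784, -0.0952, 0.0598]
ee_rot: [-27.0, 90.0, -4.9]
force: [1.6, 1.4, 1.1]
opening: 0.0188
```

```bash
python3 -c "
from h import *
f=[]
for i in range(5):
    capture('top'); f.append(get_obs()['force'])
print(np.round(f,2)[:,2],np.mean(f,0))"
```

```text
[1.9  1.21 1.64 0.53 1.93] [1.79375447 0.85125628 1.44289507]
```

play_rows(
  motion=[
    [[-0.4, 0, 0], [0, 0, 0], 5],
    [[0, 0, 0], [0, 0, 0], 5],
    [[0, 0, 0], [0, 0, 0], 5],
  ],
)

```text
t: 17.95
tcp_pos: [0.4781, -0.0953, 0.0599]
ee_rot: [174.8, 90.0, -163.2]
force: [1.5, 0.5, -0.3]
opening: 0.0192
```

```bash
python3 -c "
from h import *
f=[]
for i in range(5):
    capture('top'); f.append(get_obs()['force'])
print(np.round(f,2)[:,2],np.mean(f,0))"
```

```text
[-0.12  0.91  0.42 -0.21 -0.25] [0.81153345 0.03141865 0.14977029]
```

The knob is fully up: net force is about 0.15 N, so the tile carries about 3 N. Now I'll lift and go back to the stand.

play_rows(
  motion=[
    [[-10, 0, 0], [0, 0, 0], 5],
    [[-20, 0, 0], [0, 0, 0], 5],
    [[-20, 0, 0], [0, 0, 0], 5],
    [[0, 0, 0], [0.145, 0, 0], 5],
    [[0, 0, 0], [0.145, 0, 0], 5],
  ],
)

```text
t: 18.82
tcp_pos: [0.4773, -0.0953, 0.1103]
ee_rot: [177.8, 89.9, -177.1]
force: [0.1, 0.3, -4.3]
opening: 0.0193
```

play_rows(
  motion=[
    [[0, 0, 0], [0.146, 0, 0], 5],
    [[0, 0, 0], [0, 0, 0], 5],
  ],
)

```text
t: 19.08
tcp_pos: [0.4773, -0.0952, 0.1099]
ee_rot: [179.2, 89.9, 176.3]
force: [0.2, -0.7, -3.8]
opening: 0.0191
```

```bash
python3 -c "
from h import *
go([.6372,.0204,.112],87);print(get_obs()['force'].round(2),get_obs()['opening'])"
```

```text
shift [ -2.4 123.5 153.9] turn [ 0.002 -0.002 -0.   ]
[ 0.19 -0.69 -3.76] 0.019060426341417067
```

play_rows(
  motion=[
    [[-1, 24, 30], [0, 0, 0], 5],
    [[-1, 25, 31], [0, 0, 0], 5],
    [[0, 25, 31], [0, 0, 0], 5],
    [[0, 25, 31], [0, 0, 0], 5],
    [[0, 24, 31], [0, 0, 0], 5],
  ],
)

```text
t: 19.7
tcp_pos: [0.6387, 0.0203, 0.1117]
ee_rot: [-163.9, 89.9, -166.8]
force: [-0.2, -0.0, -2.6]
opening: 0.019
```

play_rows(
  motion=[
    [[0, 0, 0], [0, 0, 0], 5],
    [[0, 0, 0], [0, 0, 0], 5],
  ],
)

```text
t: 19.95
tcp_pos: [0.6373, 0.0194, 0.1112]
ee_rot: [-166.0, 89.8, -168.9]
force: [-0.3, -0.3, -3.3]
opening: 0.0192
```

```bash
cat > chk2.py <<'E'
from h import *
o=get_obs(); print(o["t"],o["tcp_pos"].round(4),o["force"].round(2),o["opening"])
go([.6372,.0204,.060],87)
c,W=wrist(); im=c["img"]; h=cv2.cvtColor(im,cv2.COLOR_RGB2HSV)
hs=near(W,(.637,.0207),.05,.03,.125)&(h[...,1]<70)
s=near(W,(.637,.0207),.055,.004,.02)&(h[...,1]>70)
for n,m in (("stand",s),("housing",hs)):
    p=W[m]*1000; print(n,m.sum(),"x",np.percentile(p[:,0],[1,99]).round(1),"y",np.percentile(p[:,1],[1,99]).round(1),"z",np.percentile(p[:,2],[5,50,95]).round(1))
import sys; save(sys.argv[1],im)
E
python3 chk2.py w7.png
```

```text
19.95 [0.6373 0.0194 0.1112] [-0.34 -0.33 -3.31] 0.01921869080817338
shift [51.2  1.   0. ] turn [ 0.002 -0.003  0.001]
stand 2675 x [602.9 663.6] y [-12.7  54.2] z [ 8.5 10.3 15.2]
housing 3175 x [617.8 644.8] y [ 1.4 37.9] z [ 73.5 108.1 115.1]
```

View pics/w7.png

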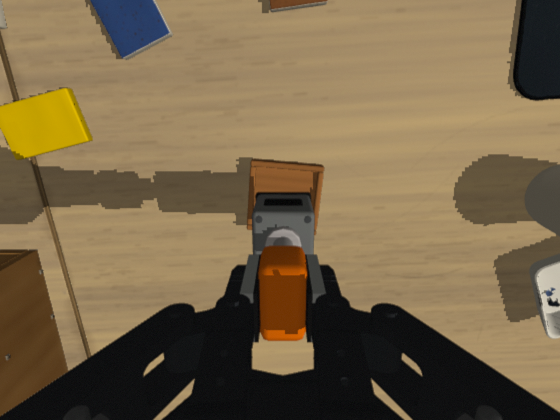

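The housing at (283,222) is centred over the stand recess, which shows at (285,180), within about 1 mm. Lowering.

play_rows(
  motion=[
    [[20, 1, 0], [0, 0, 0], 5],
    [[15, 0, 0], [0, 0, 0], 5],
    [[9, 0, 0], [0, 0, 0], 5],
    [[3, 0, 0], [0, 0, 0], 5],
    [[0, 0, 0], [0, 0, 0], 5],
  ],
)

```text
t: 20.62
tcp_pos: [0.6386, 0.0205, 0.0652]
ee_rot: [-15.3, 90.0, -18.2]
force: [0.5, -0.1, -3.2]
opening: 0.0194
```

play_rows(
  motion=[
    [[1.5, 0, 0], [0, 0, 0], 5],
    [[1, 0, 0], [0, 0, 0], 5],
    [[0, 0, 0], [0, 0, 0], 5],
  ],
)

```text
t: 21.0
tcp_pos: [0.6386, 0.0206, 0.0627]
ee_rot: [2.6, 90.0, -0.4]
force: [-0.7, -0.3, -3.0]
opening: 0.019
```

play_rows(
  motion=[
    [[1, 0, 0], [0, 0, 0], 5],
    [[0.5, 0, 0], [0, 0, 0], 5],
    [[0, 0, 0], [0, 0, 0], 5],
  ],
)

```text
t: 21.38
tcp_pos: [0.6384, 0.0206, 0.061]
ee_rot: [-174.1, 90.0, -177.1]
force: [-0.2, 0.1, -2.8]
opening: 0.019
```

play_rows(
  motion=[
    [[0.8, 0, 0], [0, 0, 0], 5],
    [[0.4, 0, 0], [0, 0, 0], 5],
    [[0, 0, 0], [0, 0, 0], 5],
  ],
)

```text
t: 21.75
tcp_pos: [0.6387, 0.0206, 0.0603]
ee_rot: [3.8, 90.0, 0.8]
force: [-1.0, 0.4, 0.6]
opening: 0.0192
```

play_rows(
  motion=[
    [[0.4, 0, 0], [0, 0, 0], 5],
    [[0, 0, 0], [0, 0, 0], 5],
    [[0, 0, 0], [0, 0, 0], 5],
  ],
)

```text
t: 22.12
tcp_pos: [0.6388, 0.0206, 0.0599]
ee_rot: [4.3, 90.0, 1.4]
force: [-0.3, 0.7, 1.1]
opening: 0.0191
```

Standing in the stand. I'll open slowly, then retreat straight up.

play_rows(
  motion=[
    [[0, 0, 0], [0, 0, 0], 25],
    [[0, 0, 0], [0, 0, 0], 35],
    [[0, 0, 0], [0, 0, 0], 50],
    [[0, 0, 0], [0, 0, 0], 50],
    [[0, 0, 0], [0, 0, 0], 50],
  ],
)

```text
t: 22.75
tcp_pos: [0.6385, 0.0206, 0.0594]
ee_rot: [-161.3, 90.0, -164.3]
force: [-0.2, 0.2, -0.1]
opening: 0.05
```

play_rows(
  motion=[
    [[-10, 0, 0], [0, 0, 0], 50],
    [[-30, 0, 0], [0, 0, 0], 50],
    [[-40, 0, 0], [0, 0, 0], 50],
    [[-40, 0, 0], [0, 0, 0], 50],
    [[0, 0, -30], [0, 0, 0], 50],
  ],
)

```text
t: 23.38
tcp_pos: [0.6129, 0.0222, 0.1847]
ee_rot: [5.1, 89.4, 2.1]
force: [0.3, -0.4, 0.4]
opening: 0.0502
```

play_rows(
  motion=[
    [[0, 0, -30], [0, 0, 0], 50],
    [[0, 0, -20], [0, 0, 0], 50],
    [[0, 0, 0], [0, 0, 0], 50],
    [[0, 0, 0], [0, 0, 0], 50],
  ],
)

```text
t: 23.88
tcp_pos: [0.5596, 0.0248, 0.1802]
ee_rot: [5.6, 89.9, 2.6]
force: [-0.2, -0.2, 0.1]
opening: 0.0499
```

```bash
python3 - <<'E'
from h import *
o=get_obs(); print(o["t"],o["tcp_pos"].round(4),o["force"].round(2),o["opening"])
c,W=wrist(); im=c["img"]; h=cv2.cvtColor(im,cv2.COLOR_RGB2HSV); save("w8.png",im)
C=(.637,.0207)
print("knob",rect(W,near(W,C,.05,.118,.14)&(h[...,1]>180)&(h[...,0]<20)))
print("housing",rect(W,near(W,C,.05,.05,.066)&(h[...,1]<90)))
print("stand",rect(W,near(W,C,.06,.006,.022)&(h[...,1]>70)))
print("tile",rect(W,near(W,(.4772,-.0954),.07,.004,.02)&(h[...,0]>105)&(h[...,0]<130)&(h[...,1]>100)))
E
```

```text
23.875 [0.5596 0.0248 0.1802] [-0.23 -0.17  0.09] 0.04985391536114866
knob (883, array([638.1,  21.1]), array([18.9, 35.1]), 'long-axis deg', -3.2, 'z', array([0.1213, 0.1251, 0.1263]))
housing (973, array([638.8,  21. ]), array([37.7, 38.4]), 'long-axis deg', -3.7, 'z', array([0.0536, 0.0575, 0.0637]))
stand (1510, array([636.9,  20.8]), array([64. , 64.1]), 'long-axis deg', -7.9, 'z', array([0.0084, 0.0112, 0.0153]))
tile (2509, array([477.4, -95.1]), array([66.1, 42.9]), 'long-axis deg', 21.4, 'z', array([0.0075, 0.0088, 0.0101]))
```

View pics/w8.png

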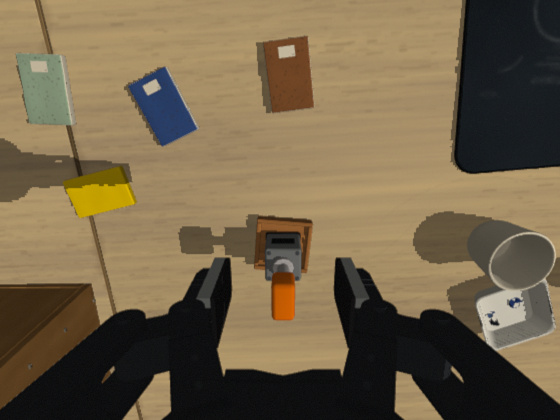

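The last view shows the stamp upright in its stand, with the housing at (283,255) and the knob up at (283,295). It sits within 2 mm of the stand's centre, the tiles (162,105), (288,75), (45,90) and cup (510,255) look undisturbed, and the gripper is clear. Handing in.

```bash
python3 -c "
from workcell import *
print(hand_in())"
```

```text
the job is handed in; nothing more can be done
None
```

I stamped the blue tile and put the stamp back in its stand, and handed in at about 24 s. The hand-in gave no verdict.

- **On the tile:** the stamp stood less than 1 mm off the tile's centre and aligned with its long side. I pressed it through the soft stop (about 6 mm down) to the firm stop (about 13 mm down). The push was about 18 N, so about 21 N on the tile, held for roughly 1 s. I then let the knob up until the wrist force was about 0, which leaves about 3 N on the tile, before lifting.
- **Final check:** the stamp is upright, about 2 mm from the stand's centre, and the knob's top is at 125 mm, its starting height. The blue tile measured within 0.5 mm of where it was. The other tiles and the cup look untouched by eye, but I did not measure them. The gripper is clear of everything.

**What disagreed or was off:**
- **First grasp:** it closed on air. In the wrist camera, the real fingertips sit about 39 mm behind the reported tool tip, not at it as described. I found this by looking, then re-grasped about 38 mm deeper.
- **During the press:** the wrist showed about 5 N of sideways load, but the stamp and tile did not measurably shift.

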